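# Fill up the tin tray and stack the emptied one

### The arm

A 7-joint arm with a two-finger parallel gripper is mounted at the origin on a cart in front of the work surface, level with it; the furniture and walls round the work are solid. World frame = base frame: x ahead of the robot, y to its left, z up, the work surface at z = 0. Lengths are in m, angles in rad, forces in N, time in s.
With the tool pointing down it reaches from about 0.425 to 0.95 m from the base axis. Payload 4.7 kg.
Tool frame: the origin (TCP) lies at the very end of the fingers, on their centre line; the grasp point (between the pads) lies 19 mm behind it (arm.grip_point_offset is the distance from the TCP to the grasp point, in m); z points along the fingers, y is the line along which they close (so a half turn about z gives the same grasp; the last joint's range is limited). The gripper opens to 87 mm and grips with 3 to 60 N. Pads are 19 mm wide; open, the fingers measure 117 mm over their backs; the gripper's body (75 mm by 190 mm) begins 51 mm behind the grasp point.
Start: joints at [-1.17, 0.469, -0.049, 1.532, 0.024, 1.141, -0.082], TCP at [0.281, 0.614, 0.223] pointing down, gripper open.
Joint ranges: [-2.59, 2.59], [-0.33, 1.99], [-1.39, 1.29], [0.1, 2.45], [-1.04, 4.18], [0.21, 1.99], [-2.66, 2.66]. Speed limits (rad/s): [2.57, 2.57, 3.14, 3.14, 3.14, 3.14, 3.14].

### API

Orientations are given as a unit quaternion [x, y, z, w].
In Python, from station import arm, viewer, order gives the robot as it stands. The module is installed in compiled form; this text tells all that it offers.
- The arm moves only by the shell command python3 -m crank 'ROWS' [FORCE]. ROWS is JSON, a list of rows, each a list of 7 numbers: the turn, a rotation vector about the tool's x, y, z in rad, then the shift along the tool's x, y, z in m, then the closure, from 0 (fully open) to 1 (shut). A call has 1 to 20 rows; each row is the pose to reach, as a shift and turn from the pose commanded when the call began, along the tool's axes at that moment; what a row does not reach only later rows make up. A row lasts 1/10 s, in which the tool goes at most 50 mm and 8.59 degrees, less where a joint would pass 70% of its speed; a pose out of reach is approached as far as the arm can. A call with a gripper value outside its range is refused whole. The fingers move at their own pace and stop on an object; FORCE is the grip in N (left out, the last holds). Time passes only in rows, so rows that repeat a pose let the fingers close. It gives the time, the measured TCP pose, the force, the opening and the grip force at its end, in the units of the state.
- arm.state(): the state, without advancing time (a new reading comes with each control period).
- viewer.camera(name): name is "side" or "top"; returns (picture, depth): 384x512x3 uint8, red, green, blue; 384x512 float32, m along the optical axis (not along the pixel's ray), 0 where there is no reading.
- viewer.camera_params(name): a dict with "intrinsics" (3x3 intrinsics, pixels), "dist" ([k1, k2, p1, p2, k3] as OpenCV has them; the pictures are not rectified), "xyz" and "attitude" of the camera in the world. Camera axes: x right, y up, looking along -z (the intrinsics and any distortion apply to the point x, -y, -z); pixel columns grow to the right and rows downward; lengths in m; the calibration is good to about 2 mm. A picture is of the moment at which its call begins. camera_params takes no time and is no camera call.
- order.close_job(): hands the job in; it is judged then, once.
The state is a dict: "time": time; "q": joint angles; "qd": joint speeds; "effort": joint torques, N m; "ee_pos": TCP position; "orientation": TCP orientation; "force": force on the tool from outside, world axes, zero at the start; "torque": the same for the moment, N m; "width": finger opening in m; "grip_force": force on a finger pad.
Only numpy, scipy, OpenCV 4.12 (cv2) and the standard library are available. Lean on these libraries where they do the work, as an engineer would, in place of code of your own. Each camera call takes 0.05 s, during which the arm holds its last target. There are 200 camera calls.

### The job

Consolidate the moisture tins: move the last tin out of the nearly empty blue tray into the one free pocket of the nearly full tray, so that it stands upright on the pocket's floor. Then put the emptied tray squarely on top of the empty tray, edge over edge, to start the stack of empties. Set both down without dropping them, and leave the filled tray and the empty tray underneath where they stand.

Things in the scene. Friction and masses are not known exactly. Their poses are not given: they have to be found in the camera images.
- tin: The closed round aluminium tin standing alone in the nearly empty tray, in the pocket at that tray's y = -35 mm. 40 mm tall; fixed lid (top 10 mm) 47 mm in diameter, body below 45 mm. 0.07 to 0.13 kg. Origin: centre of its underside, z up. Its top 23 mm stand above the tray's rim: grip it there, across the tray's width (along the tray's x).
- donor_tray: The nearly empty blue tray, loose: x 66, y 256, z 20 mm, 0.15 kg. Origin: centre of its underside. Floor and walls 3 mm. Four pockets in a row, 60 (x) by 58 (y) by 17 mm deep, centres y = -96, -35, 35, 96 mm. At y = 0 a 12 mm thick rib along x, level with the rim: lift the emptied tray by it, a finger in each pocket beside it. Yaw under 0.2 rad.
- filling_tray: The nearly full blue tray, same form, size, origin and axes as the other, loose. Three closed tins like the loose one sit fast in its pockets at y = -96, -35 and 96 mm (tops 43 mm above its underside). The free pocket's centre is at x = 0, y = +35 mm, its floor 3 mm above the underside. Yaw under 0.2 rad.
- empty_tray: The empty blue tray on the desk, of the same form, size, origin and axes as the others, loose. The next tray goes on top of it: without any catch its flat floor simply rests on this one's rim, 20 mm above this origin. Yaw under 0.2 rad.

How it is judged:
By the outcome, as a careful person would: the job done as asked, in the order asked, and still so for the second after the job is handed in, with the robot touching nothing.
It also fails if it takes over 48 s, if anything falls off the work surface, if the arm or the gripper's body presses on something with over 40 N, if the wrist force passes 120 N, or if a joint passes its speed limit or range.

## Working session

There is one attempt and no reset: what is moved stays moved. The work goes in short steps, Python scripts to look and compute and a shell command to move; the robot and the scene stay as the last step left them, time stands still between calls to the robot, and variables do not carry over. Pictures are saved under pics/ and viewed, at most 10 in all, crops included, and the job is handed in when it is done.

```bash
mkdir -p pics
python3 - <<'E'
from station import arm, viewer
import cv2, numpy as np
for n in("top","side"):
    im,d=viewer.camera(n); p=viewer.camera_params(n)
    np.savez(f"{n}0.npz",im=im,d=d); cv2.imwrite(f"pics/{n}0.png",im[:,:,::-1])
    print(n,p)
s=arm.state(); print(s['time'],s['ee_pos'],s['orientation'],s['width'],s['force'])
E
```

```text
top {'intrinsics': array([[350.62264391,   0.        , 253.37607665],
       [  0.        , 350.62264391, 185.96542967],
       [  0.        ,   0.        ,   1.        ]]), 'dist': array([-0.05712506,  0.        ,  0.        ,  0.        ,  0.        ]), 'xyz': array([0.46588151, 0.17433611, 0.88691928]), 'attitude': array([ 0.03594064, -0.03324806, -0.69612914,  0.71624511])}
side {'intrinsics': array([[356.43607776,   0.        , 253.89334143],
       [  0.        , 356.43607776, 192.08098621],
       [  0.        ,   0.        ,   1.        ]]), 'dist': array([-0.06161574,  0.        ,  0.        ,  0.        ,  0.        ]), 'xyz': array([ 0.26153838, -0.11955526,  0.79967767]), 'attitude': array([ 0.23330226, -0.09698051, -0.36757818,  0.89501459])}
0.1 [0.28101208 0.61311216 0.2215763 ] [ 2.13231078e-01  9.77001375e-01 -8.91562837e-04 -1.63234093e-04] 0.08685501313889443 [ 0.74701324 -0.35207598  0.66616915]
```

View pics/top0.png

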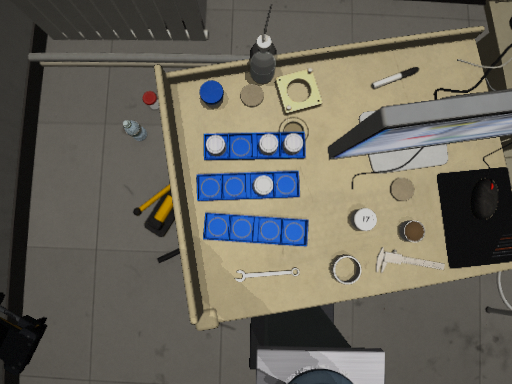

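View pics/side0.png

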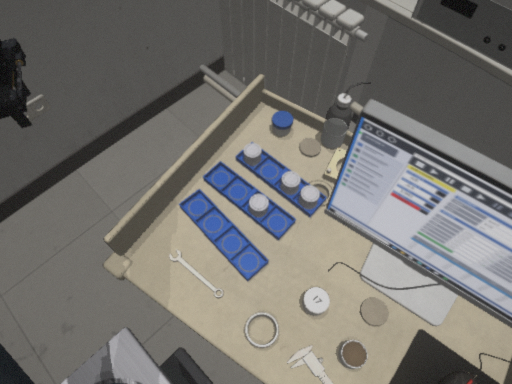

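Top view: three blue trays at rows ~147 (filling, free pocket ~(242,147)), ~186 (donor, tin at (263,185)) and ~230 (empty). Image left is +y, image up is +x. The side view agrees.

```bash
cat > h.py <<'E'
import numpy as np, cv2
from scipy.spatial.transform import Rotation as R
from station import viewer
def ground(n,uv,z):
    p=viewer.camera_params(n)
    x=cv2.undistortPoints(np.asarray(uv,np.float64).reshape(-1,1,2),p['intrinsics'],p['dist'])[:,0]
    d=R.from_quat(p['attitude']).apply(np.c_[x[:,0],-x[:,1],-np.ones(len(x))])
    c=np.asarray(p['xyz']); return (c+d*((z-c[2])/d[:,2])[:,None])[:,:2]
def trays(n,im,z=.02):
    hsv=cv2.cvtColor(im,cv2.COLOR_RGB2HSV)
    m=cv2.inRange(hsv,(105,120,50),(130,255,255)); cam=np.asarray(viewer.camera_params(n)['xyz'])[:2]
    out=[]
    for c in cv2.findContours(m,cv2.RETR_EXTERNAL,cv2.CHAIN_APPROX_NONE)[0]:
        if cv2.contourArea(c)<1500: continue
        P=ground(n,c[:,0],z)
        (cx,cy),(w,h),a=cv2.minAreaRect((P*1e3).astype(np.float32))
        a=np.radians(a)
        if w>h: a-=np.pi/2; w,h=h,w
        a=(a+np.pi/2)%np.pi-np.pi/2
        ex=np.array([np.cos(a),np.sin(a)]); ey=np.array([-ex[1],ex[0]])
        # near walls add to the outline: shift away from the camera by half the excess
        ctr=np.array([cx,cy]); v=cam*1e3-ctr; raw=ctr.copy()
        for e,l,L in((ex,w,66),(ey,h,256)): ctr=ctr-e*np.clip((v@e)/L*2,-1,1)*(l-L)/2
        out.append((ctr.round(1),round(a,4),round(w,1),round(h,1),raw.round(1)))
    return sorted(out,key=lambda t:-t[0][0])
def tins(n,im,ztop):
    hsv=cv2.cvtColor(im,cv2.COLOR_RGB2HSV)
    m=cv2.inRange(hsv,(0,0,150),(180,50,255)); out=[]
    for c in cv2.findContours(m,cv2.RETR_EXTERNAL,cv2.CHAIN_APPROX_SIMPLE)[0]:
        if 120<cv2.contourArea(c)<900:
            (u,v),r=cv2.minEnclosingCircle(c)
            g=ground(n,[[u,v],[u+r,v]],ztop); rad=np.linalg.norm(g[0]-g[1])
            if rad<.035 and g[0][1]>.12 : out.append(((g[0]*1e3).round(1),round(rad*1e3,1)))
    return out
E
python3 - <<'E'
from h import *
for n in("top","side"):
    z=np.load(n+"0.npz"); im=z['im']; print(n)
    for t in trays(n,im): print(t)
    for t in tins(n,im,.043): print(' tin',t)
E
```

```text
top
(array([653.8, 179.5]), np.float64(0.0484), 66.7, 253.6, array([653.4, 179.5]))
(array([552.3, 192.9]), np.float64(0.0665), 66.3, 253.9, array([552.2, 193. ]))
(array([445. , 171.1]), np.float64(-0.0405), 64.9, 255.3, array([444.7, 171.1]))
 tin (array([553.5, 154.9]), np.float64(23.3))
 tin (array([650.1, 275.9]), np.float64(22.6))
 tin (array([656.5, 144.8]), np.float64(22.7))
side
(array([546.8, 188.3]), np.float64(0.067), 64.9, 252.5, array([547.2, 190. ]))
(array([439. , 166.3]), np.float64(-0.0392), 64.0, 252.5, array([440.1, 168. ]))
```

```bash
cat >> h.py <<'E'
def go(x,y,z,ang):
    """shift/turn in tool axes to TCP (m) with tool y along world angle ang (mod pi), tool down"""
    from station import arm
    s=arm.state(); C=R.from_quat(s['orientation'])
    best=None
    for k in(0,np.pi):
        ty=np.array([np.cos(ang+k),np.sin(ang+k),0]); tz=np.array([0,0,-1.]); tx=np.cross(ty,tz)
        rv=(C.inv()*R.from_matrix(np.c_[tx,ty,tz])).as_rotvec()
        if best is None or np.linalg.norm(rv)<np.linalg.norm(best): best=rv
    print('t',round(s['time'],2),'pos',np.round(s['ee_pos'],4),'w',round(s['width'],4),'F',np.round(s['force'],1),'q7',round(s['q'][6],2))
    print('turn',np.round(best,4),'shift',np.round(C.inv().apply(np.array([x,y,z])-s['ee_pos']),4), 'rows', np.linalg.norm(np.array([x,y,z])-s['ee_pos'])/.05, np.linalg.norm(best)/.15)
E
python3 -c "
from h import *
go(.5535,.155,.12,.0665)"
```

```text
t 0.1 pos [0.281  0.6131 0.2216] w 0.0869 F [ 0.7 -0.4  0.7] q7 -0.08
turn [-1.6000e-03  1.0000e-03  1.0745e+00] shift [-0.4386 -0.3027  0.1022] rows 10.852357565175543 7.163571385658569
```

```bash
python3 -m crank '[[0,0,1.0745,-0.4386,-0.3027,0,0],[0,0,1.0745,-0.4386,-0.3027,0,0],[0,0,1.0745,-0.4386,-0.3027,0,0],[0,0,1.0745,-0.4386,-0.3027,0,0],[0,0,1.0745,-0.4386,-0.3027,0,0],[0,0,1.0745,-0.4386,-0.3027,0,0],[0,0,1.0745,-0.4386,-0.3027,0,0],[0,0,1.0745,-0.4386,-0.3027,0,0],[0,0,1.0745,-0.4386,-0.3027,0,0],[0,0,1.0745,-0.4386,-0.3027,0,0],[0,0,1.0745,-0.4386,-0.3027,0.1,0],[0,0,1.0745,-0.4386,-0.3027,0.1,0],[0,0,1.0745,-0.4386,-0.3027,0.1,0],[0,0,1.0745,-0.4386,-0.3027,0.1,0],[0,0,1.0745,-0.4386,-0.3027,0.1,0],[0,0,1.0745,-0.4386,-0.3027,0.1,0]]' 15
python3 -c "
from h import *
im,d=viewer.camera('side'); cv2.imwrite('pics/s1.png',cv2.resize(im[120:300,150:390,::-1],None,fx=3,fy=3))
go(.5535,.155,.024,.0665)"
```

```text
time: 1.7
ee_pos: [0.555, 0.1575, 0.1249]
orientation: [0.682, 0.731, 0.002, 0.001]
force: [0.2, 0.6, 0.4]
width: 0.0872
grip_force: 0.0
t 1.75 pos [0.5548 0.1574 0.1247] w 0.0868 F [-0.1  0.1  0.3] q7 -0.12
turn [ 0.0037 -0.0019  0.0018] shift [-0.0025 -0.0018  0.1007] rows 2.015684280880034 0.030324483220347375
```

View pics/s1.png

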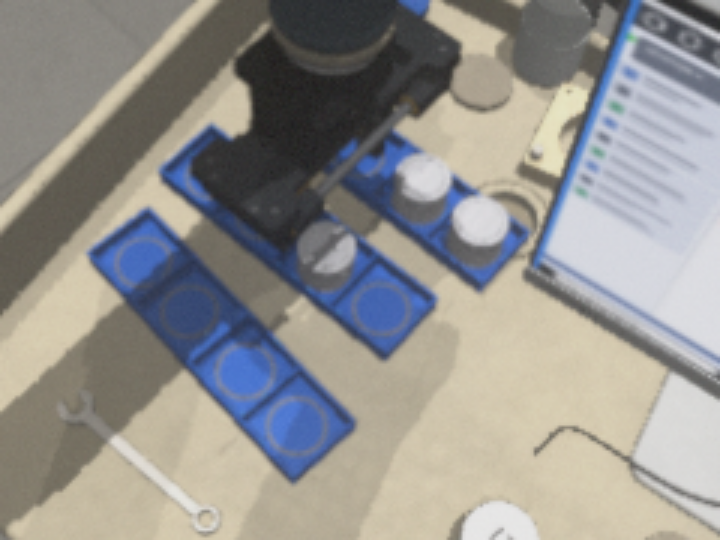

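Side view: the gripper hovers over the tin at crop (327,255), closing line across the tray's width. Descending.

```bash
python3 -m crank '[[0.0037,-0.0019,0.0018,-0.0025,-0.0018,0.04,0],[0.0037,-0.0019,0.0018,-0.0025,-0.0018,0.07,0],[0.0037,-0.0019,0.0018,-0.0025,-0.0018,0.09,0],[0.0037,-0.0019,0.0018,-0.0025,-0.0018,0.1,0],[0.0037,-0.0019,0.0018,-0.0025,-0.0018,0.1,0],[0.0037,-0.0019,0.0018,-0.0025,-0.0018,0.1,0]]'
python3 -c "
from h import *
im,d=viewer.camera('side'); cv2.imwrite('pics/s2.png',cv2.resize(im[120:300,150:390,::-1],None,fx=3,fy=3))
go(.5535,.155,.024,.0665)"
```

```text
time: 2.35
ee_pos: [0.5532, 0.1536, 0.0238]
orientation: [0.684, 0.73, -0.001, -0.0]
force: [-0.1, 0.1, -0.3]
width: 0.087
grip_force: 0.0
t 2.4 pos [0.5533 0.1537 0.024 ] w 0.087 F [-0.4 -1.2  0.6] q7 -0.07
turn [-0.001   0.0009 -0.0016] shift [0.0013 0.0002 0.    ] rows 0.027118959362742837 0.013759183926065212
```

View pics/s2.png

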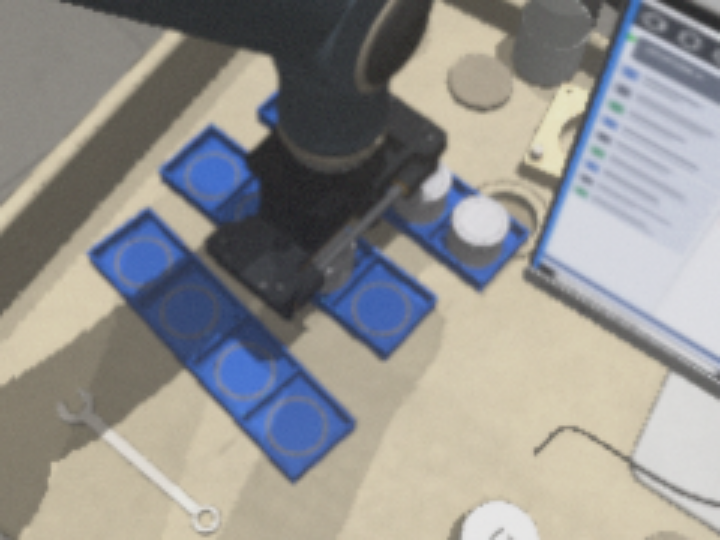

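Gripper sits down over the tin, no contact. Closing.

```bash
python3 -m crank '[[0,0,0,0.001,0,0,0.3],[0,0,0,0.001,0,0,0.4],[0,0,0,0.001,0,0,0.6],[0,0,0,0.001,0,0,1],[0,0,0,0.001,0,0,1],[0,0,0,0.001,0,0,1],[0,0,0,0.001,0,0,1]]' 15; python3 -c "
from h import *
go(.5535,.155,.024,.0665)"
```

```text
time: 3.1
ee_pos: [0.5522, 0.1541, 0.0225]
orientation: [0.684, 0.73, -0.002, -0.001]
force: [0.2, 0.7, -0.2]
width: 0.0457
grip_force: 15.0
t 3.1 pos [0.5522 0.1541 0.0225] w 0.0457 F [ 0.2  0.7 -0.2] q7 -0.07
turn [-0.0037  0.0019 -0.0019] shift [ 0.0008  0.0014 -0.0015] rows 0.044033045235592136 0.030267573633665126
```

```bash
python3 -m crank '[[0,0,0,0,0,-0.005,1],[0,0,0,0,0,-0.015,1],[0,0,0,0,0,-0.03,1],[0,0,0,0,0,-0.05,1],[0,0,0,0,0,-0.07,1],[0,0,0,0,0,-0.085,1],[0,0,0,0,0,-0.09,1],[0,0,0,0,0,-0.09,1]]'; python3 -c "
from h import *
im,d=viewer.camera('side'); cv2.imwrite('pics/s3.png',cv2.resize(im[120:300,150:390,::-1],None,fx=3,fy=3))
for t in trays('side',im): print(t)
im,d=viewer.camera('top')
for t in trays('top',im): print(t)
c,a=np.array([653.8,179.5]),.0484
p=c+35*np.array([-np.sin(a),np.cos(a)]); print(p)
go(p[0]/1e3,p[1]/1e3,.1125,a)"
```

```text
time: 3.9
ee_pos: [0.5531, 0.1545, 0.114]
orientation: [0.684, 0.73, -0.001, -0.0]
force: [0.1, 0.2, -1.3]
width: 0.0451
grip_force: 15.0
(array([436.8,  97.5]), np.float64(-0.0262), 64.5, 183.6, array([438.5, 133.7]))
[652.10666131 214.4590132 ]
t 4.0 pos [0.552  0.1543 0.1123] w 0.0452 F [-0.3  0.1 -1.2] q7 -0.11
turn [-0.0043  0.0019  0.0164] shift [ 0.0536  0.1038 -0.0007] rows 2.3361639942540133 0.11390796677824999
```

View pics/s3.png

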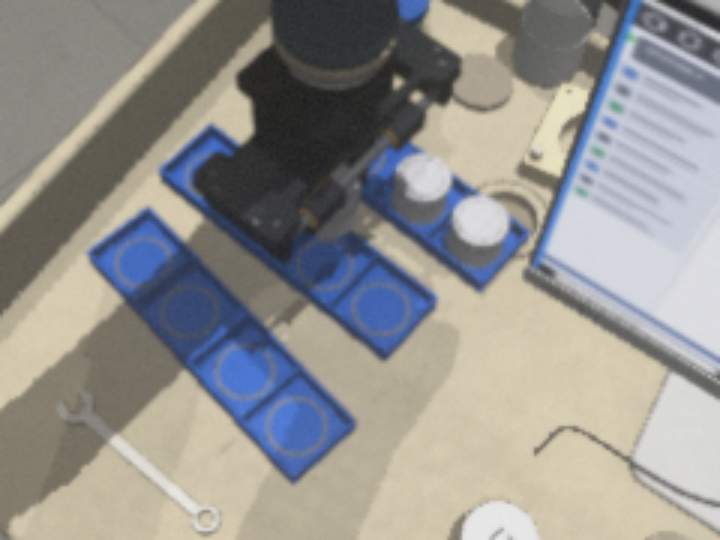

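Tin is held (crop ~(335,220)), donor pocket empty. Carry to the free pocket.

```bash
python3 -m crank '[[0,0,0.0164,0.012,0.023,0,1],[0,0,0.0164,0.03,0.058,0,1],[0,0,0.0164,0.047,0.09,0,1],[0,0,0.0164,0.0536,0.1025,0,1],[0,0,0.0164,0.0536,0.1025,0,1],[0,0,0.0164,0.0536,0.1025,0,1],[0,0,0.0164,0.0536,0.1025,0,1]]'; python3 -c "
from h import *
im,d=viewer.camera('side'); cv2.imwrite('pics/s4.png',cv2.resize(im[100:280,170:410,::-1],None,fx=3,fy=3))
go(.651,.214,.024,.0484)"
```

```text
time: 4.7
ee_pos: [0.65, 0.2133, 0.1114]
orientation: [0.69, 0.724, -0.003, -0.001]
force: [-0.3, -0.3, -0.7]
width: 0.0451
grip_force: 15.0
t 4.75 pos [0.6502 0.2134 0.1118] w 0.0453 F [ 0.  -0.4 -0.8] q7 -0.16
turn [-0.0051  0.0025 -0.001 ] shift [0.0008 0.0012 0.0878] rows 1.755330041421818 0.03818677900003587
```

View pics/s4.png

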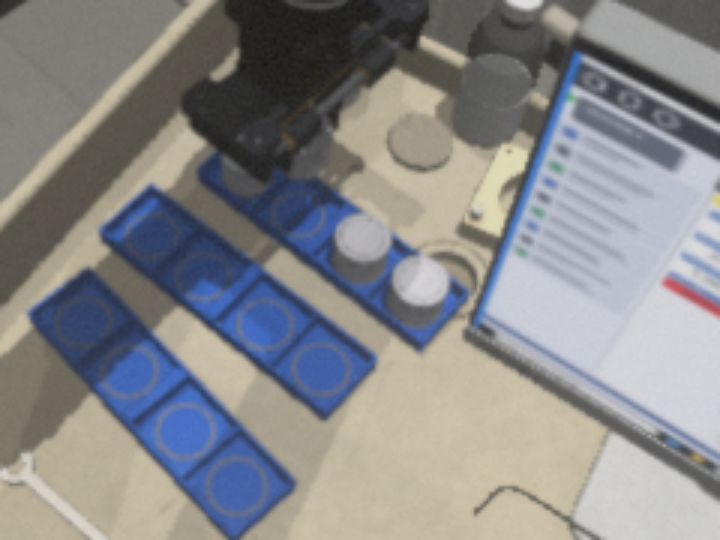

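Tin over the free pocket (ring at crop (303,215)). Lowering.

```bash
python3 -m crank '[[0,0,0,0.0008,0.0005,0.02,1],[0,0,0,0.0008,0.0005,0.04,1],[0,0,0,0.0008,0.0005,0.06,1],[0,0,0,0.0008,0.0005,0.075,1],[0,0,0,0.0008,0.0005,0.083,1],[0,0,0,0.0008,0.0005,0.086,1],[0,0,0,0.0008,0.0005,0.086,1],[0,0,0,0.0008,0.0005,0.086,1]]'; python3 -m crank '[[0,0,0,0,0,0.001,1],[0,0,0,0,0,0.001,1]]'
```

```text
time: 5.55
ee_pos: [0.6521, 0.2152, 0.027]
orientation: [0.69, 0.724, -0.001, -0.0]
force: [0.0, 0.7, -0.5]
width: 0.0456
grip_force: 15.0
time: 5.75
ee_pos: [0.6517, 0.2152, 0.0256]
orientation: [0.69, 0.724, -0.002, -0.0]
force: [0.4, -0.9, -1.0]
width: 0.0455
grip_force: 15.0
```

```bash
for i in 1 2; do python3 -m crank '[[0,0,0,0,0,0.001,1],[0,0,0,0,0,0.001,1]]' | egrep 'ee_pos|^force'; done; python3 -m crank '[[0,0,0,0,0,0.0007,1],[0,0,0,0,0,0.0007,1],[0,0,0,0,0,0.0007,1]]' | egrep 'ee_pos|^force'
```

```text
ee_pos: [0.6514, 0.2151, 0.024]
force: [-0.7, -0.7, -0.7]
ee_pos: [0.6513, 0.215, 0.0229]
force: [0.1, -0.6, -0.5]
ee_pos: [0.6514, 0.2151, 0.0226]
force: [-0.6, -0.8, 1.7]
```

Contact felt (force up ~2.5 N). Release and rise.

```bash
python3 -m crank '[[0,0,0,0,0,0,0.45],[0,0,0,0,0,0,0.35],[0,0,0,0,0,0,0.2],[0,0,0,0,0,0,0.1],[0,0,0,0,0,0,0.1],[0,0,0,0,0,0,0.1],[0,0,0,0,0,-0.02,0.1],[0,0,0,0,0,-0.06,0.1],[0,0,0,0,0,-0.1,0.1],[0,0,0,0,0,-0.12,0.1],[0,0,0,-0.15,0,-0.12,0.1],[0,0,0,-0.15,0,-0.12,0.1],[0,0,0,-0.15,0,-0.12,0.1],[0,0,0,-0.15,0,-0.12,0.1],[0,0,0,-0.15,0,-0.12,0.1]]'
python3 - <<'E'
from h import *
for n in('top','side'):
    im,d=viewer.camera(n); cv2.imwrite(f'pics/{n}5.png',cv2.resize(im[100:280,150:390,::-1],None,fx=3,fy=3))
    for t in trays(n,im): print(n,t)
    for t in tins(n,im,.043): print(' tin',t)
E
```

```text
time: 7.95
ee_pos: [0.659, 0.0659, 0.1427]
orientation: [0.69, 0.724, -0.002, -0.001]
force: [-0.8, 0.2, 1.3]
width: 0.078
grip_force: 0.0
top (array([552.1, 192.9]), np.float64(0.0685), 65.9, 253.9, array([552.2, 193. ]))
top (array([445.2, 171.3]), np.float64(-0.0401), 64.6, 254.9, array([444.7, 171.3]))
 tin (array([651.1, 215.8]), np.float64(23.5))
 tin (array([650.2, 276.3]), np.float64(23.6))
 tin (array([690.9, 488.3]), np.float64(22.0))
 tin (array([922.8, 163.7]), np.float64(19.8))
side (array([546.7, 188.3]), np.float64(0.0701), 64.9, 252.9, array([547.2, 189.9]))
```

View pics/side5.png

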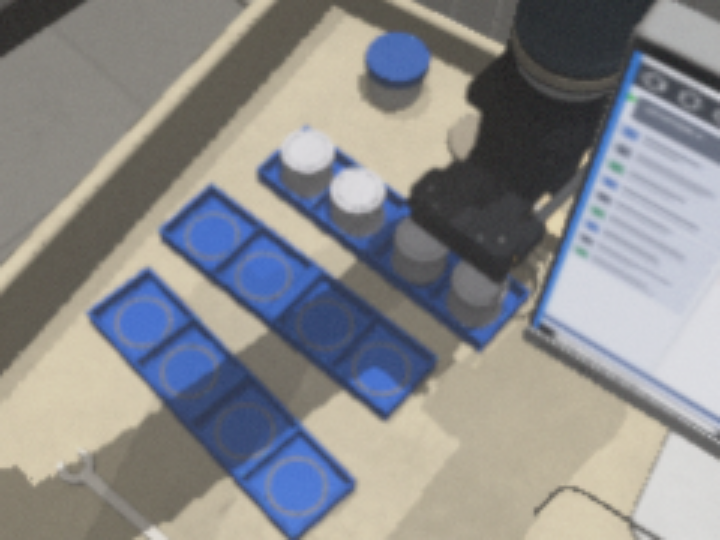

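Tin stands upright in the pocket: top view gives (651.1, 215.8) at the lid, as expected. Now the donor tray's rib.

```bash
python3 -c "
from h import *
go(.552,.193,.1,.0675+np.pi/2)"
```

```text
t 8.05 pos [0.6589 0.0688 0.1424] w 0.0783 F [-0.3  1.   0.4] q7 0.06
turn [-0.0029  0.0036  1.5558] shift [ 0.1296 -0.1     0.0427] rows 3.384755331857147 10.371883745650049
```

```bash
python3 -m crank '[[0,0,0,0.04,-0.03,0,0.1],[0,0,0,0.08,-0.06,0,0],[0,0,0,0.12,-0.095,0,0],[0,0,1.5558,0.1296,-0.1,0,0],[0,0,1.5558,0.1296,-0.1,0,0],[0,0,1.5558,0.1296,-0.1,0,0],[0,0,1.5558,0.1296,-0.1,0,0],[0,0,1.5558,0.1296,-0.1,0,0],[0,0,1.5558,0.1296,-0.1,0,0],[0,0,1.5558,0.1296,-0.1,0,0],[0,0,1.5558,0.1296,-0.1,0.04,0],[0,0,1.5558,0.1296,-0.1,0.04,0],[0,0,1.5558,0.1296,-0.1,0.04,0],[0,0,1.5558,0.1296,-0.1,0.04,0],[0,0,1.5558,0.1296,-0.1,0.04,0],[0,0,1.5558,0.1296,-0.1,0.04,0],[0,0,1.5558,0.1296,-0.1,0.04,0]]'; python3 -c "
from h import *
go(.552,.193,.007,.0675+np.pi/2)"
```

```text
time: 9.75
ee_pos: [0.5525, 0.1912, 0.1027]
orientation: [0.999, 0.033, -0.002, 0.001]
force: [-0.4, -0.4, -0.5]
width: 0.0868
grip_force: 0.0
t 9.75 pos [0.5525 0.1912 0.1027] w 0.0868 F [-0.4 -0.4 -0.5] q7 -1.51
turn [ 0.0014  0.0038 -0.0014] shift [-0.     -0.002   0.0957] rows 1.9152991607971894 0.028693482110243147
```

```bash
python3 -m crank '[[0.0014,0.0038,-0.0014,0,-0.002,0,0.4],[0.0014,0.0038,-0.0014,0,-0.002,0.03,0.4],[0.0014,0.0038,-0.0014,0,-0.002,0.06,0.4],[0.0014,0.0038,-0.0014,0,-0.002,0.08,0.4],[0.0014,0.0038,-0.0014,0,-0.002,0.09,0.4],[0.0014,0.0038,-0.0014,0,-0.002,0.0945,0.4],[0.0014,0.0038,-0.0014,0,-0.002,0.0945,0.4],[0.0014,0.0038,-0.0014,0,-0.002,0.0945,0.4]]'; python3 -c "
from h import *
go(.552,.193,.007,.0675+np.pi/2)"
```

```text
time: 10.55
ee_pos: [0.5532, 0.192, 0.0092]
orientation: [0.999, 0.032, 0.001, -0.0]
force: [-0.1, -0.2, 0.1]
width: 0.0523
grip_force: 0.0
t 10.55 pos [0.5532 0.192  0.0092] w 0.0523 F [-0.1 -0.2  0.1] q7 -1.42
turn [-0.0002 -0.0019 -0.0029] shift [-0.0011 -0.0011  0.0022] rows 0.05454539248261895 0.022894873144172944
```

Level and centred; grip the rib (25 N) and lift a little.

```bash
python3 -m crank '[[0,0,-0.0025,-0.001,-0.001,0.002,0.4],[0,0,-0.0025,-0.001,-0.001,0.002,0.6],[0,0,-0.0025,-0.001,-0.001,0.002,0.75],[0,0,-0.0025,-0.001,-0.001,0.002,0.85],[0,0,-0.0025,-0.001,-0.001,0.002,1],[0,0,-0.0025,-0.001,-0.001,0.002,1],[0,0,-0.0025,-0.001,-0.001,0.002,1],[0,0,-0.0025,-0.001,-0.001,0.002,1]]' 30; python3 -c "
from h import *
go(.552,.193,.007,.0675+np.pi/2)"
python3 -m crank '[[0,0,0,0,0,-0.005,1],[0,0,0,0,0,-0.015,1],[0,0,0,0,0,-0.03,1],[0,0,0,0,0,-0.05,1],[0,0,0,0,0,-0.06,1],[0,0,0,0,0,-0.06,1],[0,0,0,0,0,-0.06,1]]'
python3 - <<'E'
from h import *
for n in('side','top'):
    im,d=viewer.camera(n)
    if n=='side': cv2.imwrite('pics/s6.png',cv2.resize(im[120:320,150:390,::-1],None,fx=3,fy=3))
    for t in trays(n,im): print(n,t)
go(.445,.1712,.067,-.04+np.pi/2)
E
```

```text
time: 11.35
ee_pos: [0.5513, 0.1927, 0.0063]
orientation: [0.999, 0.034, 0.0, 0.0]
force: [0.3, -0.9, -0.4]
width: 0.0116
grip_force: 30.0
t 11.35 pos [0.5513 0.1927 0.0063] w 0.0116 F [ 0.3 -0.9 -0.4] q7 -1.42
turn [ 0.0004 -0.0001 -0.0004] shift [ 0.0008 -0.0002 -0.0007] rows 0.02158860927188823 0.003819829025301426
time: 12.05
ee_pos: [0.551, 0.193, 0.0664]
orientation: [0.999, 0.034, 0.0, 0.0]
force: [-0.1, 0.1, -2.1]
width: 0.0117
grip_force: 30.0
side (array([439.1, 161. ]), np.float64(-0.045), 64.5, 247.2, array([440. , 165.3]))
t 12.15 pos [0.5505 0.1928 0.0656] w 0.0116 F [-0.5 -0.5 -1.2] q7 -1.48
turn [0.0009 0.0013 0.1074] shift [-0.1067  0.0144 -0.0013] rows 2.1544410917988324 0.7163352731130521
```

View pics/s6.png

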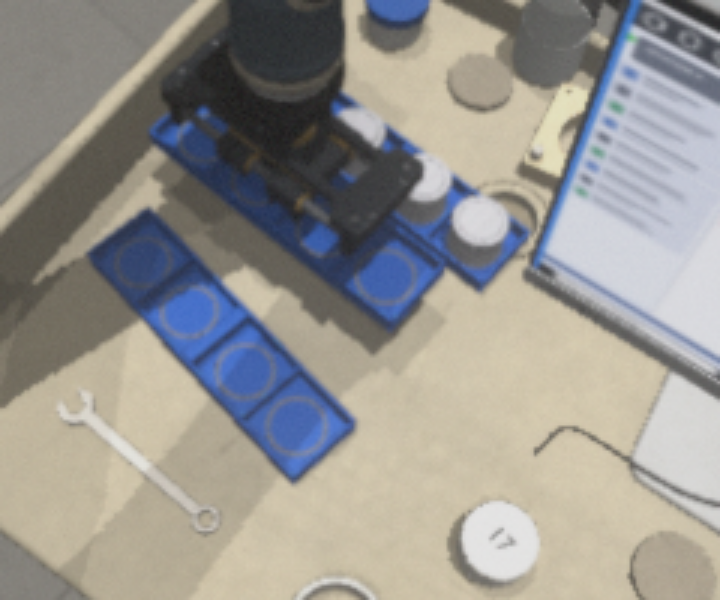

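Tray lifted level and clear. Carry over the empty tray.

```bash
python3 -m crank '[[0,0,0.02,-0.015,0.002,0,1],[0,0,0.05,-0.045,0.006,0,1],[0,0,0.08,-0.08,0.011,0,1],[0,0,0.1076,-0.1,0.0135,0,1],[0,0,0.1076,-0.1083,0.0144,0,1],[0,0,0.1076,-0.1083,0.0144,0,1],[0,0,0.1076,-0.1083,0.0144,0,1],[0,0,0.1076,-0.1083,0.0144,0,1],[0,0,0.1076,-0.1083,0.0144,0,1]]'; python3 -c "
from h import *
go(.4442,.171,.027,-.0401+np.pi/2)"
```

```text
time: 13.05
ee_pos: [0.4453, 0.1712, 0.0663]
orientation: [1.0, -0.02, 0.001, 0.0]
force: [-0.1, 0.7, -0.9]
width: 0.0116
grip_force: 30.0
t 13.05 pos [0.4453 0.1712 0.0663] w 0.0116 F [-0.1  0.7 -0.9] q7 -1.61
turn [ 0.0006 -0.0012 -0.0004] shift [-0.0011  0.0002  0.0393] rows 0.7864416602509944 0.009436688535722635
```

```bash
python3 -m crank '[[0,0,0,-0.0006,0,0.012,1],[0,0,0,-0.0006,0,0.024,1],[0,0,0,-0.0006,0,0.032,1],[0,0,0,-0.0006,0,0.036,1],[0,0,0,-0.0006,0,0.036,1],[0,0,0,-0.0006,0,0.036,1]]'
python3 - <<'E'
from h import *
im,d=viewer.camera('side'); a=im[150:330,160:310,::-1]
imt,d=viewer.camera('top'); b=imt[180:280,180:330,::-1]
cv2.imwrite('pics/s7.png',cv2.resize(np.vstack([a,b])[:,:],None,fx=2.1,fy=2.1,interpolation=cv2.INTER_CUBIC))
go(.4442,.171,.0263,-.0401+np.pi/2)
E
```

```text
time: 13.65
ee_pos: [0.4437, 0.171, 0.0302]
orientation: [1.0, -0.02, 0.0, 0.0]
force: [-0.3, -0.2, -1.1]
width: 0.0117
grip_force: 30.0
t 13.75 pos [0.4439 0.1712 0.0305] w 0.0115 F [-0.2 -0.3 -1.8] q7 -1.54
turn [ 0.     -0.0008 -0.0004] shift [0.0003 0.0002 0.0042] rows 0.08490627068997991 0.005785118488727617
```

View pics/s7.png

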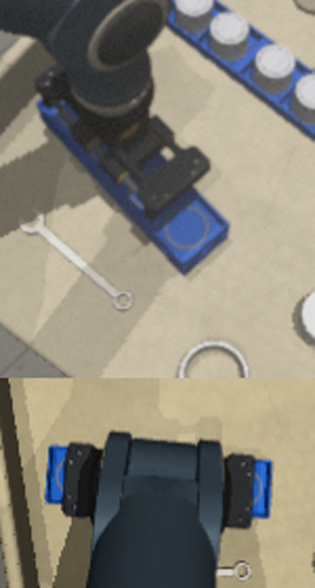

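Side part: the held tray lies squarely over the empty one (its near corner ~(185,270) shows both walls in line). Lower to contact.

```bash
python3 -m crank '[[0,0,0,0,0,0.002,1],[0,0,0,0,0,0.002,1]]' | egrep 'ee_pos|^force'; for i in 1 2 3; do python3 -m crank '[[0,0,0,0,0,0.0008,1],[0,0,0,0,0,0.0008,1]]' | egrep 'ee_pos|^force';done
```

```text
ee_pos: [0.4436, 0.1713, 0.0283]
force: [-0.0, 0.5, -2.4]
ee_pos: [0.4435, 0.1712, 0.0275]
force: [-0.4, 0.4, -1.7]
ee_pos: [0.4435, 0.1711, 0.0266]
force: [0.3, 0.1, -0.9]
ee_pos: [0.4436, 0.1712, 0.0262]
force: [-1.6, -0.3, 3.9]
```

```bash
python3 -m crank '[[0,0,0,0,0,-0.0003,0.8],[0,0,0,0,0,-0.0003,0.7],[0,0,0,0,0,-0.0003,0.55],[0,0,0,0,0,-0.0003,0.45],[0,0,0,0,0,-0.0003,0.4],[0,0,0,0,0,-0.0003,0.4],[0,0,0,0,0,-0.0003,0.4],[0,0,0,0,0,-0.01,0.4],[0,0,0,0,0,-0.03,0.4],[0,0,0,0,0,-0.07,0.4],[0,0,0,0,0,-0.12,0.4],[0,0,0,0,0,-0.18,0.4],[0,0,0,0,-0.25,-0.18,0.4],[0,0,0,0,-0.25,-0.18,0.4],[0,0,0,0,-0.25,-0.18,0.4],[0,0,0,0,-0.25,-0.18,0.4],[0,0,0,0,-0.25,-0.18,0.4],[0,0,0,0,-0.25,-0.18,0.4],[0,0,0,0,-0.25,-0.18,0.4]]'
python3 - <<'E'
from h import *
for n in('top','side'):
    im,d=viewer.camera(n)
    for z in(.02,.04):
        for t in trays(n,im,z): print(n,z,t)
    for t in tins(n,im,.043): print(' tin',t)
    if n=='side': a=im[100:300,150:370,::-1]
    else: b=im[100:300,150:350,::-1]
cv2.imwrite('pics/s8.png',cv2.resize(np.hstack([a,b]),None,fx=1.9,fy=1.9,interpolation=cv2.INTER_CUBIC))
E
```

```text
time: 16.45
ee_pos: [0.4532, 0.4217, 0.2057]
orientation: [1.0, -0.019, 0.0, 0.001]
force: [0.4, -1.0, -0.6]
width: 0.0521
grip_force: 0.0
top 0.02 (array([654.2, 179.9]), np.float64(0.0559), 67.6, 253.4, array([653.4, 179.8]))
top 0.02 (array([445. , 171.5]), np.float64(-0.0401), 66.1, 261.4, array([445. , 171.5]))
top 0.04 (array([649.1, 179.9]), np.float64(0.0559), 66.1, 247.5, array([649.1, 179.7]))
top 0.04 (array([445.9, 171.6]), np.float64(-0.0401), 64.6, 255.4, array([445.5, 171.6]))
 tin (array([651.5, 215.7]), np.float64(22.4))
 tin (array([650. , 276.1]), np.float64(22.8))
 tin (array([656.7, 144.8]), np.float64(22.8))
side 0.02 (array([445.5, 177.8]), np.float64(-0.0385), 66.1, 259.7, array([445.4, 176. ]))
side 0.04 (array([439.8, 166.9]), np.float64(-0.0385), 64.4, 253.1, array([440.6, 168.4]))
 tin (array([217.6, 265.5]), np.float64(28.2))
```

View pics/s8.png

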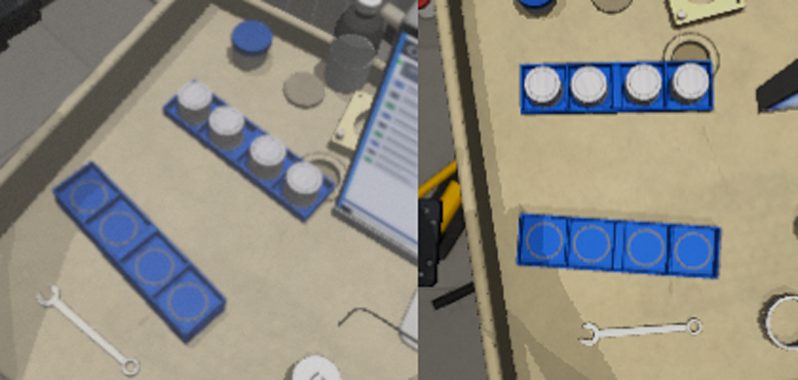

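The picture shows four tins upright in the upper tray. The stack is square at crop (620,245): its rim is within 1 mm of the empty tray's original pose in both views, with the same yaw. Handing in.

```bash
python3 -c "
from station import order
print(order.close_job())"
```

```text
the job is handed in; nothing more can be done
None
```

The job is done and handed in: the tin stands upright in the filling tray's free pocket, and the emptied tray sits on the empty one to within about 1 mm, after about 16.5 s of robot time; the judging result was not shown.

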